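# Pull down the dust sash of the swatch drying box with the hook pole

## Robot

A 6-joint arm with a two-finger parallel gripper is mounted at the origin on the work surface. World frame = base frame: x ahead of the robot, y to its left, z up, the work surface at z = 0. Lengths are in m, angles in degrees, forces in N, time in s.
With the tool pointing down it reaches from about 0.4 to 0.825 m from the base axis. Payload 7 kg.
Tool frame: the origin (TCP) lies at the very end of the fingers, on their centre line; the grasp point (between the pads) lies 19 mm behind it; z points along the fingers, y is the line along which they close (so a half turn about z gives the same grasp; the last joint's range is limited). The gripper opens to 88 mm and grips with 3 to 60 N. Pads are 19 mm wide; open, the fingers measure 130 mm over their backs; the gripper's body (78 mm by 193 mm) begins 47 mm behind the grasp point.
Start: joints at [-57.748, 20.546, 0.682, 0, -70.136, -16.507], TCP at [0.183, -0.65, 0.227] pointing down, gripper open.
Joint ranges: [-176.03, 176.03], [-82.01, 121.73], [-58.28, 71.71], [-173.87, 95.51], [-174.79, -0.11], [-173.66, 173.66]. Speed limits (degrees/s): [136.94, 136.94, 172.46, 180, 180, 180].

## Interface

Orientations are given as a 3x3 rotation matrix whose columns are the frame's x, y, z axes.
In Python, from workcell import r gives the robot as it stands. The module is installed in compiled form; this text tells all that it offers.
- The arm moves only by the shell command python3 -m inch 'ROWS' [FORCE]. ROWS is JSON, a list of rows, each a list of 5 numbers: the shift along the tool's x, y, z as a fraction of full scale, then the turn about the tool's z as a fraction of full scale, then the gripper command: -1 is shut, 1 is fully open, values between are in proportion. In form: [[x, y, z, turn, gripper], ...]. A call has 1 to 12 rows; each row is the pose to reach, as a shift and turn from the pose commanded when the call began, along the tool's axes at that moment; what a row does not reach only later rows make up. Full scale, the value 1, is 50 cm for a shift and 45 degrees for a turn. A row lasts 1/8 s, in which the tool goes at most 62.5 mm and 10.7 degrees, less where a joint would pass 70% of its speed; a pose out of reach is approached as far as the arm can. A call with a number of a shift or a turn outside -1 to 1 is refused whole. A call with a gripper value outside its range is refused whole. The fingers move at their own pace and stop on an object; FORCE is the grip in N (left out, the last holds). Time passes only in rows, so rows that repeat a pose let the fingers close. It gives the time, the measured TCP pose, the force, the opening and the grip force at its end, in the units of the state.
- r.get_obs(): the state, without advancing time (a new reading comes with each control period).
- r.read_camera(name): name is "scene" or "side" or "wrist"; returns the picture (400x640x3 uint8, red, green, blue); there is no depth.
- r.get_calibration(name): a dict with "fx", "fy", "cx", "cy" (pixels), "eye" and "orientation" of the camera in the world. Camera axes: x right, y down, z forward; pixel columns grow to the right and rows downward; lengths in m; the calibration is good to about 2 mm. A picture is of the moment at which its call begins: read the wrist's pose just before it. get_calibration takes no time and is no camera call; for the wrist camera it gives the pose at the moment of the call.
- r.finish_job(): hands the job in; it is judged then, once.
The state is a dict: "clock": time; "joints": joint angles; "qd": joint speeds; "effort": joint torques, N m; "tool_pos": TCP position; "ee_rot": TCP orientation; "contact_force": force on the tool from outside, world axes, zero at the start; "torque": the same for the moment, N m; "opening": finger opening in m; "gripper_force": force on a finger pad.
Only numpy, scipy, OpenCV 4.12 (cv2) and the standard library are available. Lean on these libraries where they do the work, as an engineer would, in place of code of your own. Each camera call takes 0.05 s, during which the arm holds its last target. There are 200 camera calls.

## Task

The paint swatches in the sloping drying box are still wet: take the short hook pole from its wooden cradle, hook it into the brass ring at the top of the blue-framed sash and gently pull the sash down the slope until its spring catch holds it, feeling for the end without straining it. Then unhook and lay the pole back in its cradle. Move the sash only with the pole, not with the hand, and leave the tins, mug, brush, jar and ruler where they are.

Things in the scene. Friction and masses are not known exactly. Their poses are not given: they have to be found in the camera images.
- box: White drying box fixed to the table, 280 mm deep, 290 mm wide. Origin: centre of its underside. Its x axis is level, from the low front (60 mm high) to the high back (256 mm); the top slopes up along x at 35 degrees. A blue-framed sash with a pale pane, 180 x 200 mm, slides on it. A small black and orange catch sits on the slope's +y edge, 117 to 141 mm off the middle, up to 30 mm above the slope.
- ring (a point): Centre of the brass ring near the sash's top end: 20 mm clear hole, 6 mm bar, lying parallel to the slope on two side posts, 24 mm above the sash frame. x points up the slope (35 degrees above level), y level across it, z outward square to the slope. The frame reaches 155 mm down and 25 mm up the slope from here; down the slope nothing else stands above it within 100 mm of the middle.
- sash (a joint): Sash travel down the slope in m, 0 at the top (start). A weak spring draws it up: pulling takes 1 to 5 N. The catch holds it from some unknown place between 0.073 and 0.127 (passing it takes 4 to 8 N, then the pull drops); 3 mm on is a stiff buffer (8 N per mm). Let go before the catch it runs up to 0; caught, it stays. The pole must not press the sash with over 20 N.
- pole_grip (a point): Middle of the pole's wooden grip, where to hold it: a bar 16 mm wide (y), 22 mm high (z), reaching 70 mm ahead and 90 mm behind; the pole weighs 0.2 kg and balances here. x points along the pole to the hook, z up as it lies in the cradle. An 8 mm steel rod runs on along x to 150 mm, then turns down (-z) and slightly back as the hook.
- hook_tip (a point): End of the 8 mm thick hook: 144 mm ahead (x) of pole_grip and 44 mm below (-z) the rod's centre line. When it is well in the ring, the ring is about 26 mm below the rod's centre line; there the hook's middle is 146 mm ahead of pole_grip.
- seat (a point): Where pole_grip rests when the pole lies in its cradle, 86 mm above the table (it may start up to 6 mm off along x). The cradle is a dark wooden stand fixed to the table, x along the pole to the hook: two posts 55 mm ahead and behind, each 14 mm thick with a flared notch, 20 mm wide at the bottom, whose cheeks end 8 mm above the pole's centre line. Lift out and lay in straight down.
- tin_dark: Black paint tin with white lid, 100 mm across, 75 high, bystander. Origin at its base.
- tin_pink: Pink paint tin with white lid, 88 mm across, 72 high, bystander. Origin at its base.
- tin_peach: Peach paint tin with white lid, 88 mm across, 72 high, bystander. Origin at its base.
- mug: White mug, 80 mm across, 90 high, bystander. Origin at its base.
- brush: Dark red paint brush lying on the table, bystander.
- ruler: Flat wooden bar 220 x 35 x 12 mm lying on the table, bystander.
- jar: Glass jar with brass lid, 64 mm across, 80 high, bystander. Origin at its base.
There are look-alikes about, which are no part of the job. Of the things shaped like the part that bears seat, the dark wooden one is meant.

How it is judged (in metres and radians):
On the way, in this order (a step that is already met when the one before it is completed fails the run):
1. the hook's tip is down inside the ring (distance between hook_tip and ring below 0.032 m and z of hook_tip in the frame of ring below -0.004 m and x of hook_tip in the frame of ring between -0.018 and 0.012 m and y of hook_tip in the frame of ring between -0.012 and 0.012 m), for 0.1 s.
2. the sash is pulled down to its catch with the hook still in the ring (value of joint sash above 0.071 m and distance between hook_tip and ring below 0.032 m and z of hook_tip in the frame of ring below -0.002 m), for 0.1 s.
At the end, for the whole second after the job is handed in: The sash is held down by its catch (travel over 71 mm, which only the catch can hold), and the pole lies at rest in both notches of its cradle: grip middle within 25 mm of the seat point and within 6 mm of its height, along the cradle within 0.12 rad (value of joint sash above 0.071 m and distance between pole_grip and seat below 0.025 m and angle between the x axis of pole_grip and the x axis of seat, either way round below 0.12 rad and z of pole_grip in the frame of seat between -0.006 and 0.006 m and linear speed of pole below 0.02 m/s); the robot touches nothing.
It fails at once if the pole presses on the sash or its ring with more than 20 N (contact force between pole and sash above 20 N).
It fails at once if the hand or arm pushes the sash (contact force between any of the fingers, the arm and sash above 2 N).
It fails at once if a bystander is moved more than 30 mm (distance of any of tin_dark, tin_pink, tin_peach, mug, brush, ruler, jar from where it was at the start of the episode above 0.03 m).
It also fails if it takes over 72 s, if anything falls off the work surface, if the arm or the gripper's body presses on something with over 40 N, if the wrist force passes 120 N, or if a joint passes its speed limit or range.

## Working session

There is one attempt and no reset: what is moved stays moved. The work goes in short steps, Python scripts to look and compute and a shell command to move; the robot and the scene stay as the last step left them, time stands still between calls to the robot, and variables do not carry over. Pictures are saved under pics/ and viewed, at most 10 in all, crops included, and the job is handed in when it is done.

```bash
mkdir -p pics
python3 - <<'E'
from workcell import r
import cv2,numpy as np
o=r.get_obs()
print(o['clock'],o['tool_pos'],np.round(o['ee_rot'],3).tolist(),o['opening'],o['contact_force'])
for n in ['scene','side','wrist']:
    c=r.get_calibration(n); print(n,{k:np.round(v,4).tolist() for k,v in c.items()})
    cv2.imwrite(f'pics/{n}0.png',r.read_camera(n)[:,:,::-1])
E
```

```text
0.0 [ 0.18299027 -0.64920967  0.22559974] [[-0.963, -0.271, -0.001], [-0.271, 0.963, 0.002], [0.0, 0.002, -1.0]] 0.0877260956824192 [1.10114554 0.05072073 0.28201023]
scene {'fx': 459.9432, 'fy': 459.9432, 'cx': 315.2483, 'cy': 202.2233, 'eye': [1.8308, 0.1579, 0.9703], 'orientation': [[-0.103, 0.5088, -0.8547], [0.9945, 0.07, -0.0782], [0.02, -0.858, -0.5132]]}
side {'fx': 431.8933, 'fy': 431.8933, 'cx': 321.416, 'cy': 204.9207, 'eye': [0.0083, 0.6735, 1.0226], 'orientation': [[-0.7634, -0.4789, 0.4334], [-0.6456, 0.5442, -0.5358], [0.0207, -0.6888, -0.7247]]}
wrist {'fx': 343.8986, 'fy': 343.8986, 'cx': 322.5263, 'cy': 205.1676, 'eye': [0.1042, -0.6717, 0.3828], 'orientation': [[-0.2725, 0.918, 0.2883], [0.9622, 0.2592, 0.0841], [0.0025, 0.3003, -0.9538]]}
```

View pics/scene0.png

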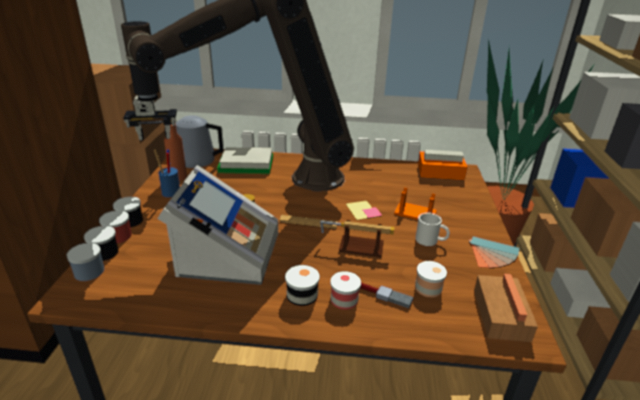

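View pics/side0.png

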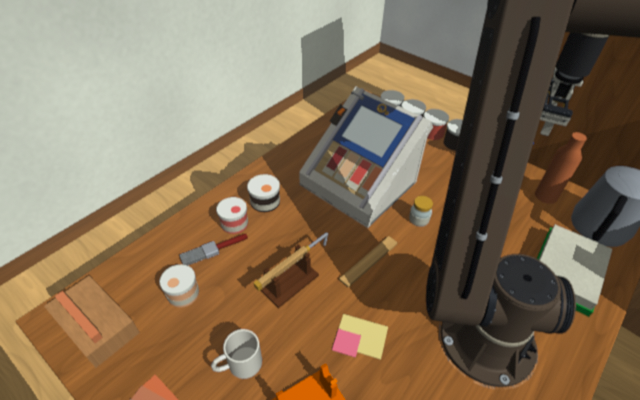

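The dark cradle with the pole is at scene (365,235) and side (288,275). Its look-alike is the orange stand at scene (415,205), side (312,385), and the loose bar at side (368,260) is the ruler. The ring is near side (381,108). I'll check these choices in close crops.

Run:
```python
import cv2,numpy as np
a=cv2.imread('pics/side0.png')[80:310,240:440]; b=cv2.imread('pics/scene0.png')[150:290,150:400]
a=cv2.resize(a,None,fx=2.6,fy=2.6,interpolation=cv2.INTER_CUBIC); cv2.imwrite('pics/sidec.png',a)
cv2.imwrite('pics/scenec.png',cv2.resize(b,None,fx=3.2,fy=3.2,interpolation=cv2.INTER_CUBIC))
```

```text
(no output)
```

View pics/sidec.png

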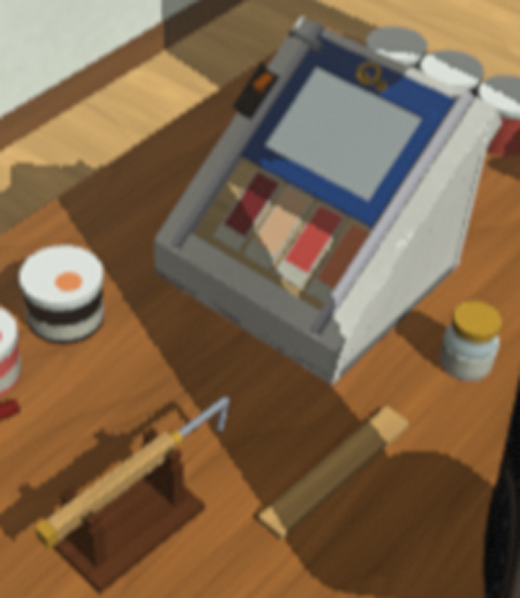

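View pics/scenec.png

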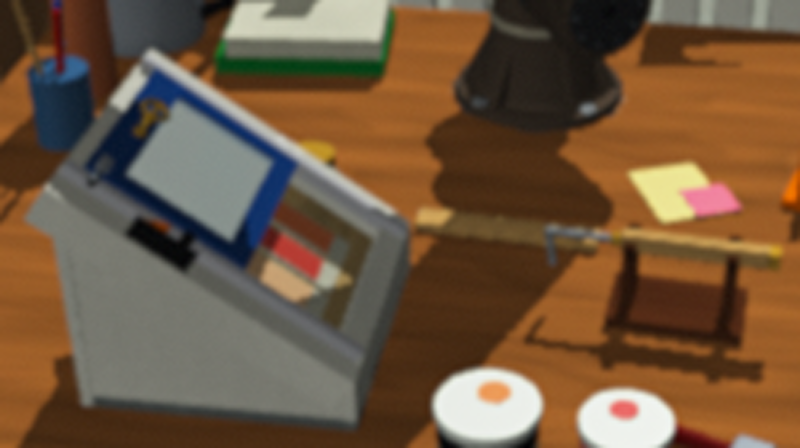

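The crops confirm the dark cradle holding the pole with the grey hook toward -y, and the brass ring on the sash's upper edge at side crop (371,73), scene crop (152,117). Next I triangulate.

```bash
cat > h.py <<'E'
from workcell import r
import numpy as np, cv2
def ray(n,p,c=None):
    c=c or r.get_calibration(n); d=np.array([(p[0]-c['cx'])/c['fx'],(p[1]-c['cy'])/c['fy'],1.])
    d=np.array(c['orientation'])@d; return np.array(c['eye']),d/np.linalg.norm(d)
def plane(n,p,z,c=None):
    e,d=ray(n,p,c); return e+d*(z-e[2])/d[2]
def tri(rays):
    A=sum(np.eye(3)-np.outer(d,d) for e,d in rays); b=sum((np.eye(3)-np.outer(d,d))@e for e,d in rays)
    x=np.linalg.solve(A,b); return x,[np.linalg.norm(np.cross(x-e,d)) for e,d in rays]
E
python3 - <<'E'
from h import *
np.set_printoptions(precision=4,suppress=True)
P=dict(ring=((371,73),(152,117)),butt=((47,533),(775,257)),ferr=((175,438),(617,236)),bend=((224,402),(550,232)),tip=((221,428),(553,260)),
 sashLm=((372,222),(297,160)),sashLp=((245,160),(240,262)),frontm=((338,345),(408,222)),frontp=((158,240),(360,375)))
for k,(a,b) in P.items():
    a=(240+a[0]/2.6,80+a[1]/2.6); b=(150+b[0]/3.2,150+b[1]/3.2)
    x,e=tri([ray('side',a),ray('scene',b)]); print(k,x,np.round(e,4),plane('side',a,.086)[:2],plane('scene',b,.086)[:2])
E
```

```text
ring [ 0.5917 -0.3349  0.2559] [0.0028 0.0028] [ 0.7223 -0.5639] [ 0.3021 -0.448 ]
butt [0.5082 0.3022 0.0863] [0.0011 0.0011] [0.5082 0.301 ] [0.5084 0.3032]
ferr [0.4911 0.1328 0.0868] [0.0006 0.0006] [0.4915 0.1316] [0.4904 0.1333]
bend [0.4859 0.059  0.0824] [0.001 0.001] [0.4841 0.0601] [0.4922 0.0603]
tip [0.4841 0.0638 0.044 ] [0.0003 0.0003] [0.4637 0.0896] [0.5454 0.0683]
sashLm [ 0.4927 -0.217   0.1559] [0.001 0.001] [ 0.5319 -0.2903] [ 0.3791 -0.2481]
sashLp [ 0.6846 -0.2234  0.1484] [0.0044 0.0044] [ 0.7315 -0.2809] [ 0.5925 -0.2573]
frontm [ 0.4518 -0.1064  0.0607] [0.003 0.003] [ 0.4403 -0.0896] [ 0.4932 -0.0963]
frontp [ 0.7298 -0.1036  0.0619] [0.0013 0.0013] [ 0.7119 -0.0857] [ 0.76   -0.0954]
```

Measurements agree (pole height 86 mm; ring at (0.592,-0.335,0.256)). The pole grip is near (0.500,0.209), heading about -95°. First move: lift, then go over.

```bash
python3 -m inch '[[0,0,-0.39,0,1],[0,0,-0.39,0,1],[0,0,-0.39,0,1],[0,0,-0.39,0,1],[-0.7,0.52,-0.39,-0.76,1],[-0.7,0.52,-0.39,-0.76,1],[-0.7,0.52,-0.39,-0.76,1],[-0.7,0.52,-0.39,-0.76,1],[-0.7,0.52,-0.39,-0.76,1],[-0.7,0.52,-0.39,-0.76,1],[-0.7,0.52,-0.39,-0.76,1],[-0.7,0.52,-0.39,-0.76,1]]' 60
cat >> h.py <<'E'
def rows(target,heading=None):
    "world TCP target -> shift in tool units, turn units (heading of tool x, deg)"
    o=r.get_obs(); R=np.array(o['ee_rot']); s=R.T@(np.array(target)-np.array(o['tool_pos']))/.5
    h=np.degrees(np.arctan2(R[1,0],R[0,0]))
    t=0 if heading is None else -((heading-h+180)%360-180)/45
    print('t',o['clock'],'tcp',np.round(o['tool_pos'],4),'head',round(h,2),'shift',np.round(s,4),'turn',round(t,3),'F',np.round(o['contact_force'],1),'M',np.round(o['torque'],2),'open',round(o['opening'],4))
E
python3 -c "
from h import *
rows([.5,.209,.22],-95.3)"
```

```text
clock: 1.65
tool_pos: [0.4514, -0.3012, 0.4206]
ee_rot: [[-0.64, -0.769, -0.001], [-0.769, 0.64, 0.001], [-0.0, 0.001, -1.0]]
contact_force: [-0.3, -0.0, -0.7]
opening: 0.0877
gripper_force: 0.0
t 1.65 tcp [ 0.4514 -0.3012  0.4206] head -129.76 shift [-0.8465  0.5774  0.4023] turn -0.766 F [-0.3 -0.  -0.7] M [-0.01  0.09 -0.01] open 0.0877
```

```bash
python3 -m inch '[[-0.847,0.577,0,-0.766,1],[-0.847,0.577,0,-0.766,1],[-0.847,0.577,0,-0.766,1],[-0.847,0.577,0,-0.766,1],[-0.847,0.577,0,-0.766,1],[-0.847,0.577,0,-0.766,1],[-0.847,0.577,0.1,-0.766,1],[-0.847,0.577,0.4,-0.766,1],[-0.847,0.577,0.4,-0.766,1],[-0.847,0.577,0.4,-0.766,1],[-0.847,0.577,0.4,-0.766,1],[-0.847,0.577,0.4,-0.766,1]]'
python3 - <<'E'
from h import *
c=r.get_calibration('wrist'); cv2.imwrite('pics/w1.png',r.read_camera('wrist')[:,:,::-1])
rows([.5,.209,.067],-95.3)
import json; json.dump({k:np.array(v).tolist() for k,v in c.items()},open('w1.json','w'))
E
```

```text
clock: 3.15
tool_pos: [0.5017, 0.2048, 0.2221]
ee_rot: [[-0.097, -0.995, 0.0], [-0.995, 0.097, -0.001], [0.001, -0.0, -1.0]]
contact_force: [-0.1, -0.6, 0.8]
opening: 0.0877
gripper_force: 0.0
t 3.2 tcp [0.5022 0.2051 0.2232] head -95.6 shift [-0.0071  0.0056  0.3125] turn -0.007 F [-0.4 -0.2  1.5] M [0.06 0.08 0.02] open 0.0878
```

View pics/w1.png

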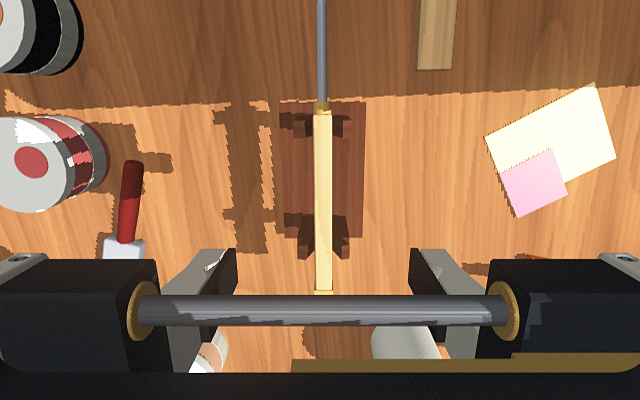

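The pole runs straight up the picture at column 322, with the ferrule at row 100–113, the butt at row 290, and posts at rows ~125 and ~245. I'll check these on the grip's top plane.

Run:
```python
from h import *
import json
c=json.load(open('w1.json'))
for n,p,z in [('ferr',(322,100),.095),('wood',(322.5,114),.097),('butt',(323.5,290),.097),('rod',(321,2),.086),('postF',(323,126),.09),('postB',(323,243),.09)]:
    print(n,np.round(plane('w',p,z,c),4))
```

```text
ferr [0.4941 0.1259 0.095 ]
wood [0.4947 0.1365 0.097 ]
butt [0.509  0.2948 0.097 ]
rod [0.488  0.0556 0.086 ]
postF [0.4952 0.1464 0.09  ]
postB [0.5052 0.2504 0.09  ]
```

```bash
python3 -m inch '[[0,0,0.1,0,1],[0,0,0.2,0,1],[0,0,0.27,0,1],[0,0,0.31,0,1],[0,0,0.31,0,1],[0,0,0.31,0,-1],[0,0,0.31,0,-1],[0,0,0.31,0,-1],[0,0,0.31,0,-1],[0,0,0.31,0,-1],[0,0,0.31,0,-1],[0,0,0.31,0,-1]]' 60; python3 -c "
from h import *
rows([.5,.209,.25],-90.5)"
```

```text
clock: 4.7
tool_pos: [0.5011, 0.2054, 0.0665]
ee_rot: [[-0.097, -0.995, -0.0], [-0.995, 0.097, -0.0], [0.0, 0.0, -1.0]]
contact_force: [-0.6, 0.2, -0.1]
opening: 0.023
gripper_force: 0.0
t 4.7 tcp [0.5011 0.2054 0.0665] head -95.58 shift [-0.007  0.003 -0.367] turn -0.113 F [-0.6  0.2 -0.1] M [ 0.02  0.15 -0.03] open 0.023
```

```bash
python3 -m inch '[[0,0,0,0,-1],[0,0,0,0,-1],[0,0,0,0,-1],[0,0,0,0,-1]]' ; python3 -m inch '[[0,0,-0.02,0,-1],[0,0,-0.05,0,-1],[0,0,-0.1,0,-1],[0,0,-0.2,0,-1],[0,0,-0.3,0,-1],[0,0,-0.4,0,-1],[0,0,-0.5,0,-1],[0,0,-0.55,0,-1],[0,0,-0.55,0,-1]]';  python3 - <<'E'
from h import *
rows([.592,-.17,.34],-90.5)
for n in ('side','wrist'): cv2.imwrite(f'pics/{n}2.png',r.read_camera(n)[:,:,::-1])
E
```

```text
clock: 5.2
tool_pos: [0.5012, 0.2054, 0.0665]
ee_rot: [[-0.097, -0.995, 0.0], [-0.995, 0.097, 0.0], [-0.0, -0.0, -1.0]]
contact_force: [1.3, 0.4, -0.6]
opening: 0.0155
gripper_force: 60.0
clock: 6.32
tool_pos: [0.5016, 0.2056, 0.3448]
ee_rot: [[-0.097, -0.995, 0.004], [-0.995, 0.097, 0.003], [-0.004, -0.004, -1.0]]
contact_force: [0.4, 1.0, -3.2]
opening: 0.0158
gripper_force: 60.0
t 6.325 tcp [0.5016 0.2056 0.3448] head -95.58 shift [ 0.73   -0.253   0.0078] turn -0.113 F [ 0.4  1.  -3.2] M [-0.01  0.14 -0.02] open 0.0158
```

```bash
python3 -m inch '[[0.08,-0.03,0.02,-0.11,-1],[0.16,-0.06,0.02,-0.11,-1],[0.24,-0.09,0.02,-0.11,-1],[0.32,-0.12,0.02,-0.11,-1],[0.4,-0.15,0.02,-0.11,-1],[0.48,-0.18,0.02,-0.11,-1],[0.56,-0.2,0.02,-0.11,-1],[0.64,-0.22,0.02,-0.11,-1],[0.7,-0.24,0.02,-0.11,-1],[0.75,-0.255,0.02,-0.11,-1],[0.767,-0.258,0.02,-0.11,-1],[0.767,-0.258,0.02,-0.11,-1]]';  python3 - <<'E'
from h import *
import json
rows([.593,-.189,.263],-90.5)
J={}
ims=[]
for n in ('side','scene','wrist'):
    J[n]={k:np.array(v).tolist() for k,v in r.get_calibration(n).items()}
    im=r.read_camera(n)[:,:,::-1]; cv2.imwrite(f'pics/{n}3.png',im); ims.append(im)
json.dump(J,open('c3.json','w'))
# crops: side x335..435,y60..160 ; scene x150..250,y110..210 at 4x; wrist top part
a=cv2.resize(ims[0][50:150,330:430],(400,400),interpolation=cv2.INTER_CUBIC)
b=cv2.resize(ims[1][120:220,160:260],(400,400),interpolation=cv2.INTER_CUBIC)
cv2.imwrite('pics/c3.png',np.hstack([a,b])); 
E
```

```text
clock: 7.92
tool_pos: [0.5917, -0.189, 0.3303]
ee_rot: [[-0.012, -1.0, -0.002], [-1.0, 0.012, 0.0], [-0.0, 0.002, -1.0]]
contact_force: [-0.6, 0.3, -1.8]
opening: 0.0157
gripper_force: 60.0
t 7.925 tcp [ 0.5917 -0.189   0.3303] head -90.69 shift [ 0.     -0.0029  0.1346] turn -0.004 F [-0.6  0.3 -1.8] M [0.09 0.11 0.02] open 0.0157
```

View pics/c3.png

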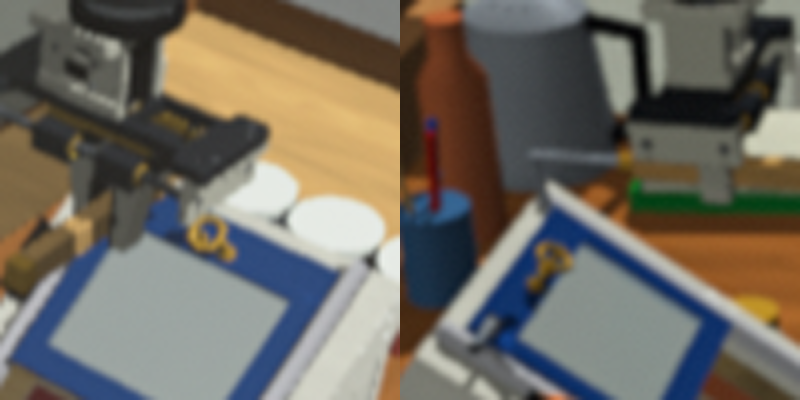

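View pics/wrist3.png

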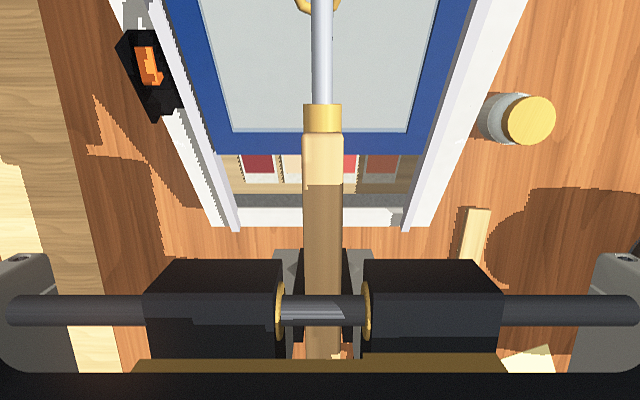

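The wrist view shows the ring's lower edge at (318, 0–13) with the rod crossing at column 322. In the side view the ring is near (382,109), and in the scene view near (198,183.5), with its post foot below. I'll refine from these masks and check the rod end at scene (192.5,158.3).

```bash
cat >> h.py <<'E'
def proj(c,X):
    q=np.array(c['orientation']).T@(np.array(X)-np.array(c['eye'])); return np.array([c['fx']*q[0]/q[2]+c['cx'],c['fy']*q[1]/q[2]+c['cy']])
E
python3 - <<'E'
from h import *
import json
np.set_printoptions(precision=4,suppress=True)
J=json.load(open('c3.json'))
for n,(x0,y0,x1,y1) in dict(side=(370,95,395,120),scene=(188,175,208,200),wrist=(280,0,360,20)).items():
    im=cv2.imread(f'pics/{n}3.png'); h=cv2.cvtColor(im,cv2.COLOR_BGR2HSV)
    m=cv2.inRange(h,(12,110,70),(32,255,255))[y0:y1,x0:x1]
    print(n); print('\n'.join(''.join('#' if v else '.' for v in row) for row in m))
for X in ([.592,-.335,.256],[.592,-.333,.26],[.592,-.343,.349]):
    print(X,[proj(J[n],X) for n in ('side','scene','wrist')])
print(tri([ray('side',(382,108.7)),ray('scene',(198,183.5))]), tri([ray('side',(381.5,108.5)),ray('scene',(198,183.5)),ray('wrist',(318,-20),J['wrist'])]))
for p in ((322,90),(321.5,30)): print(plane('wrist',p,.349,J['wrist']))
for p in ((294,3),(342,3),(318,12)): print(plane('wrist',p,.258,J['wrist']))
E
```

```text
side
.........................
.........................
.........................
.........................
.........................
.........................
.........................
.........................
.........................
...........#.............
.........##...#..........
........##.....#.........
.......###.....#.........
.......###.....#.........
.......#####..##.........
.......#####.###.........
........#########........
.........#####.###.......
...............####......
................##.......
.........................
.........................
.........................
.........................
.........................
scene
....................
....................
....................
....................
....................
....................
.......##...........
.......##.###.......
.......#..####......
.......#..####......
.......####..##.....
.......#######......
.......####.........
.......##...........
......##............
.....##.............
.....##.............
....................
....................
....................
...................
[... 1727 characters left out ...]
 0.256] [array([382.1024, 108.7484]), array([196.8469, 185.8923]), array([319.2582, -19.7549])]
[0.592, -0.333, 0.26] [array([381.8935, 107.9292]), array([197.319 , 184.8318]), array([319.2472, -17.998 ])]
[0.592, -0.343, 0.349] [array([387.4634,  81.0478]), array([190.9325, 159.2635]), array([ 316.71  , -141.3468])]
(array([ 0.5888, -0.3304,  0.2617]), [np.float64(0.001792412994618912), np.float64(0.0017924129946189963)]) (array([ 0.5914, -0.3312,  0.2623]), [np.float64(0.0028235599780025884), np.float64(0.0020972081380865263), np.float64(0.0024418184456457604)])
[ 0.591  -0.2724  0.349 ]
[ 0.591  -0.2932  0.349 ]
[ 0.6071 -0.3229  0.258 ]
[ 0.5787 -0.3226  0.258 ]
[ 0.5929 -0.318   0.258 ]
```

```bash
python3 -m inch '[[-0.006,-0.003,0.02,0,-1],[-0.006,-0.003,0.04,0,-1],[-0.006,-0.003,0.06,0,-1],[-0.006,-0.003,0.075,0,-1],[-0.006,-0.003,0.075,0,-1],[-0.006,-0.003,0.075,0,-1]]';  python3 - <<'E'
from h import *
import json
np.set_printoptions(precision=4,suppress=True)
J=json.load(open('c3.json'))
print(tri([ray('side',(381.3,108.2)),ray('scene',(198.5,184.3)),ray('wrist',(317.7,-17),J['wrist'])]))
rows([.593,-.186,.263],-90.5)
ims={n:r.read_camera(n)[:,:,::-1] for n in ('side','scene')}
a=cv2.resize(ims['side'][60:140,340:420],(400,400),interpolation=cv2.INTER_CUBIC)
b=cv2.resize(ims['scene'][150:200,175:225],(400,400),interpolation=cv2.INTER_CUBIC)
cv2.imwrite('pics/c4.png',np.hstack([a,b]))
c=r.get_calibration('scene'); T=r.get_obs()['tool_pos']
R=lambda f,d:proj(c,[T[0]-.012*f,T[1]-f,T[2]+.019-d])
for f,d in ((.15,0),(.146,.026),(.144,.044)): print((R(f,d)-[175,150])*8+[400,0])
E
```

```text
clock: 8.82
tool_pos: [0.5939, -0.1861, 0.2944]
ee_rot: [[-0.011, -1.0, 0.0], [-1.0, 0.011, -0.0], [0.0, -0.0, -1.0]]
contact_force: [0.4, 0.6, -1.3]
opening: 0.0159
gripper_force: 60.0
(array([ 0.5921, -0.3302,  0.2615]), [np.float64(0.001052708743772267), np.float64(0.0013610565037391789), np.float64(0.001941896918876362)])
t 8.825 tcp [ 0.5939 -0.1861  0.2944] head -90.64 shift [-0.0001  0.0019  0.0627] turn -0.003 F [ 0.4  0.6 -1.3] M [ 0.03  0.13 -0.03] open 0.0159
[555.6008 157.8798]
[573.0507 217.7009]
[583.0626 258.3499]
```

View pics/c4.png

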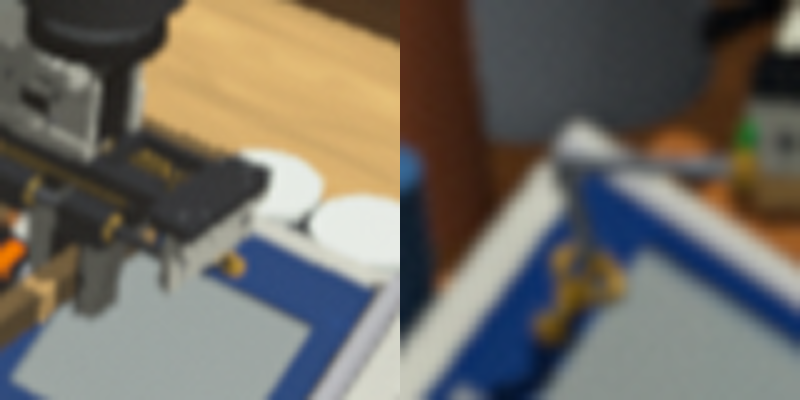

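The hook tip at scene crop (583,258) sits just above and slightly behind the ring centre (590,272). That means a shift of about 3 mm toward +y, then a gentle descent.

```bash
python3 -m inch '[[-0.006,0,0,0,-1],[-0.006,0,0,0,-1],[-0.006,0,0.004,0,-1],[-0.006,0,0.008,0,-1],[-0.006,0,0.012,0,-1],[-0.006,0,0.016,0,-1],[-0.006,0,0.02,0,-1],[-0.006,0,0.02,0,-1]]';python3 -m inch '[[0,0,0.004,0,-1],[0,0,0.008,0,-1],[0,0,0.012,0,-1],[0,0,0.012,0,-1]]'
```

```text
clock: 9.93
tool_pos: [0.5937, -0.1828, 0.2839]
ee_rot: [[-0.011, -1.0, -0.0], [-1.0, 0.011, 0.0], [-0.0, 0.0, -1.0]]
contact_force: [0.2, 0.0, -1.7]
opening: 0.0155
gripper_force: 60.0
clock: 10.42
tool_pos: [0.5938, -0.183, 0.2779]
ee_rot: [[-0.011, -1.0, -0.0], [-1.0, 0.011, -0.0], [0.0, 0.0, -1.0]]
contact_force: [-0.0, -1.0, -2.2]
opening: 0.0159
gripper_force: 60.0
```

```bash
python3 -m inch '[[0,0,0.004,0,-1],[0,0,0.008,0,-1],[0,0,0.012,0,-1],[0,0,0.012,0,-1]]';python3 -m inch '[[0,0,0.003,0,-1],[0,0,0.006,0,-1],[0,0,0.008,0,-1],[0,0,0.008,0,-1],[0,0,0.008,0,-1]]'
python3 - <<'E'
from h import *
rows([.593,-.183,.268],-90.5)
im=r.read_camera('scene')[:,:,::-1]; sd=r.read_camera('side')[:,:,::-1]
cv2.imwrite('pics/c5.png',np.hstack([cv2.resize(q,(400,400),interpolation=cv2.INTER_CUBIC) for q in (im[150:200,175:225],sd[60:140,340:420])]))
E
```

```text
clock: 10.92
tool_pos: [0.5937, -0.1828, 0.2718]
ee_rot: [[-0.011, -1.0, -0.0], [-1.0, 0.011, 0.0], [-0.0, 0.0, -1.0]]
contact_force: [0.2, 0.0, -1.8]
opening: 0.0157
gripper_force: 60.0
clock: 11.55
tool_pos: [0.5938, -0.1829, 0.2681]
ee_rot: [[-0.011, -1.0, 0.0], [-1.0, 0.011, -0.0], [0.0, -0.0, -1.0]]
contact_force: [-0.5, -0.2, -1.5]
opening: 0.0161
gripper_force: 60.0
t 11.55 tcp [ 0.5938 -0.1829  0.2681] head -90.64 shift [0.0003 0.0017 0.0002] turn -0.003 F [-0.5 -0.2 -1.5] M [0.04 0.11 0.03] open 0.0161
```

View pics/c5.png

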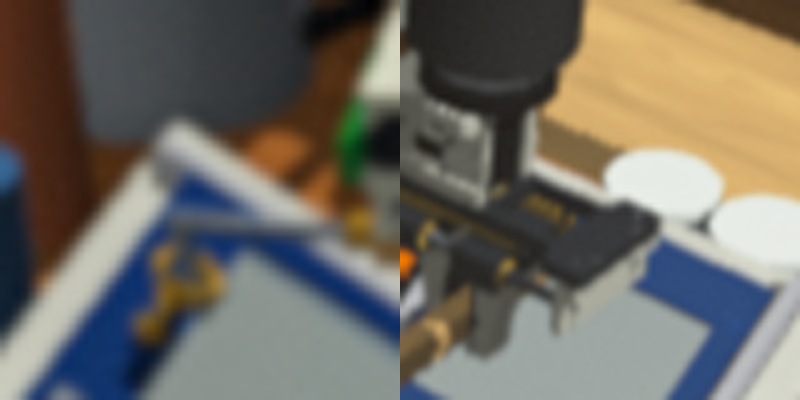

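The hook goes down into the ring (ring at crop (188,275), hook behind its near bar at (183,255)), with no contact force. Start pulling down the slope.

```bash
python3 -m inch '[[-0.0033,0,0.0023,0,-1],[-0.0066,0,0.0046,0,-1],[-0.0098,0,0.0069,0,-1],[-0.013,0,0.0092,0,-1],[-0.0164,0,0.0115,0,-1],[-0.0197,0,0.0138,0,-1],[-0.023,0,0.016,0,-1],[-0.0262,0,0.0184,0,-1],[-0.0295,0,0.0207,0,-1],[-0.0328,0,0.023,0,-1]]'; python3 -c "
from h import *
rows([.593,-.183,.268],-90.5)"
```

```text
clock: 12.9
tool_pos: [0.594, -0.1664, 0.2565]
ee_rot: [[-0.011, -1.0, 0.0], [-1.0, 0.011, -0.0], [0.0, -0.0, -1.0]]
contact_force: [-0.7, -3.0, -1.5]
opening: 0.0158
gripper_force: 60.0
t 12.9 tcp [ 0.594  -0.1664  0.2565] head -90.63 shift [ 0.0333  0.0016 -0.0231] turn -0.003 F [-0.7 -3.  -1.5] M [-1.09  0.09 -0.01] open 0.0158
```

```bash
python3 -m inch '[[-0.005,0,0.0035,0,-1],[-0.01,0,0.007,0,-1],[-0.015,0,0.0105,0,-1],[-0.02,0,0.014,0,-1],[-0.025,0,0.0175,0,-1],[-0.03,0,0.021,0,-1],[-0.035,0,0.0245,0,-1],[-0.04,0,0.028,0,-1],[-0.045,0,0.0315,0,-1],[-0.05,0,0.035,0,-1]]'; python3 -c "
from h import *
rows([.594,-.183,.268],-90.5)
im=r.read_camera('scene')[:,:,::-1]; cv2.imwrite('pics/c6.png',cv2.resize(im[150:230,175:275],(800,600)))"
```

```text
clock: 14.15
tool_pos: [0.5942, -0.1413, 0.2389]
ee_rot: [[-0.011, -1.0, -0.0], [-1.0, 0.011, -0.0], [0.0, 0.0, -1.0]]
contact_force: [0.1, -3.9, -2.7]
opening: 0.0158
gripper_force: 60.0
t 14.15 tcp [ 0.5942 -0.1413  0.2389] head -90.64 shift [ 0.0833 -0.0004 -0.0581] turn -0.003 F [ 0.1 -3.9 -2.7] M [-1.28  0.06  0.04] open 0.0158
```

```bash
python3 -m inch '[[-0.0033,0,0.0023,0,-1],[-0.0066,0,0.0046,0,-1],[-0.0098,0,0.0069,0,-1],[-0.013,0,0.0092,0,-1],[-0.0164,0,0.0115,0,-1],[-0.0197,0,0.0138,0,-1],[-0.023,0,0.016,0,-1],[-0.0262,0,0.0184,0,-1],[-0.0295,0,0.0207,0,-1],[-0.0328,0,0.023,0,-1]]' | grep -E 'pos|contact'; python3 -m inch '[[-0.0016,0,0.0011,0,-1],[-0.0016,0,0.0011,0,-1]]' | grep -E 'pos|contact'; python3 -m inch '[[-0.0016,0,0.0011,0,-1],[-0.0016,0,0.0011,0,-1]]' | grep -E 'pos|contact'
```

```text
tool_pos: [0.5944, -0.126, 0.2277]
contact_force: [-0.4, -8.8, -0.4]
tool_pos: [0.5944, -0.1251, 0.2272]
contact_force: [0.8, -7.0, -1.0]
tool_pos: [0.5944, -0.1244, 0.2267]
contact_force: [-0.3, -8.3, -1.6]
```

```bash
for i in 1; do python3 -m inch '[[-0.0016,0,0.0011,0,-1],[-0.0016,0,0.0011,0,-1]]' | grep -E 'pos|contact'; done; python3 -m inch '[[-0.0016,0,0.0011,0,-1],[-0.0016,0,0.0011,0,-1]]' | grep -E 'pos|contact'
```

```text
tool_pos: [0.5944, -0.1237, 0.2261]
contact_force: [-0.4, -7.4, -1.7]
tool_pos: [0.5944, -0.1228, 0.2256]
contact_force: [0.1, -8.2, -1.8]
```

```bash
python3 -m inch '[[-0.0016,0,0.0011,0,-1],[-0.0016,0,0.0011,0,-1]]' | grep -E 'pos|contact'; python3 -m inch '[[-0.0016,0,0.0011,0,-1],[-0.0016,0,0.0011,0,-1]]' | grep -E 'pos|contact'; python3 -m inch '[[-0.0016,0,0.0011,0,-1],[-0.0016,0,0.0011,0,-1]]' | grep -E 'pos|contact'
```

```text
tool_pos: [0.5944, -0.122, 0.225]
contact_force: [0.4, -6.9, -1.1]
tool_pos: [0.5944, -0.1213, 0.2245]
contact_force: [-0.9, -8.8, -1.1]
tool_pos: [0.5944, -0.1206, 0.224]
contact_force: [-0.3, -8.2, -1.6]
```

Run:
```python
from h import *
c=r.get_calibration('scene'); im=r.read_camera('scene')[:,:,::-1].copy(); cv2.imwrite('pics/s7.png',im)
h=cv2.cvtColor(im,cv2.COLOR_BGR2HSV); m=cv2.inRange(h,(12,110,70),(32,255,255))[185:220,200:245]
print('\n'.join(''.join('#' if v else '.' for v in row) for row in m))
for s in (0,.04,.06,.07,.08): print(s,proj(c,[.592,-.3305+.819*s,.2615-.574*s]))
T=r.get_obs()['tool_pos']; print('rodend',proj(c,[T[0]-.0018,T[1]-.15,T[2]+.019]))
g=cv2.inRange(im,(110,90,80),(255,255,255))
w=r.read_camera('wrist')[:,:,::-1].copy(); cv2.imwrite('pics/w7.png',w)
```

```text
.............................##############..
..............................#############..
................................###########..
.................................##########..
...................................########..
.....................................######..
......................................#####..
.......................................####..
.......................................####..
...............##.........................##.
..............###..........................##
..............##.............................
...............##...##.......................
...............#######.......................
...............#######.......................
...............######........................
...............##............................
..............##.............................
............###..............................
.............##..............................
.............................................
.............................................
.............................................
.............................................
.............................................
.............................................
.............................................
.............................................
.............................................
.............................................
.............................................
.............................................
.............................................
.............................................
.............................................
0 [198.03335309 184.47011549]
0.04 [208.81862082 191.4629863 ]
0.06 [214.16066476 194.9266206 ]
0.07 [216.81917746 196.65032708]
0.08 [219.46940264 198.36866015]
rodend [216.95100348 190.93345496]
```

The ring mask moved 20 px right and 13 px down in the scene view, about 74 mm of travel, so the sash follows the hook and the pole isn't slipping. I'll keep feeling forward.

```bash
python3 -m inch '[[-0.0016,0,0.0011,0,-1],[-0.0016,0,0.0011,0,-1]]' | grep -E 'pos|contact'; python3 -m inch '[[-0.0016,0,0.0011,0,-1],[-0.0016,0,0.0011,0,-1]]' | grep -E 'pos|contact'; python3 -m inch '[[-0.0016,0,0.0011,0,-1],[-0.0016,0,0.0011,0,-1]]' | grep -E 'pos|contact'; python3 -m inch '[[-0.0016,0,0.0011,0,-1],[-0.0016,0,0.0011,0,-1]]' | grep -E 'pos|contact'
```

```text
tool_pos: [0.5944, -0.1198, 0.2234]
contact_force: [0.8, -8.5, -0.6]
tool_pos: [0.5944, -0.119, 0.2228]
contact_force: [0.5, -7.8, -1.5]
tool_pos: [0.5944, -0.1183, 0.2223]
contact_force: [-0.5, -9.4, -1.6]
tool_pos: [0.5944, -0.1173, 0.2217]
contact_force: [-0.7, -7.7, -1.4]
```

```bash
python3 -m inch '[[-0.0016,0,0.0011,0,-1],[-0.0016,0,0.0011,0,-1]]' | grep -E 'pos|contact'; python3 -m inch '[[-0.0016,0,0.0011,0,-1],[-0.0016,0,0.0011,0,-1]]' | grep -E 'pos|contact'; python3 -m inch '[[-0.0016,0,0.0011,0,-1],[-0.0016,0,0.0011,0,-1]]' | grep -E 'pos|contact'; python3 -m inch '[[-0.0016,0,0.0011,0,-1],[-0.0016,0,0.0011,0,-1]]' | grep -E 'pos|contact'
```

```text
tool_pos: [0.5945, -0.116, 0.221]
contact_force: [0.1, -5.8, -2.0]
tool_pos: [0.5945, -0.115, 0.2204]
contact_force: [0.3, -5.6, -1.9]
tool_pos: [0.5945, -0.1142, 0.2199]
contact_force: [0.6, -6.1, -0.7]
tool_pos: [0.5945, -0.1134, 0.2193]
contact_force: [0.3, -4.0, -1.4]
```

Run:
```python
from h import *
c=r.get_calibration('scene'); im=r.read_camera('scene')[:,:,::-1].copy()
h=cv2.cvtColor(im,cv2.COLOR_BGR2HSV); m=cv2.inRange(h,(12,110,70),(32,255,255))[190:210,205:232]
print('\n'.join(''.join('#' if v else '.' for v in row) for row in m))
rows([.594,-.1829,.2681])
```

```text
...........................
...........................
...........................
...........................
...........................
...........................
............##.............
............#..............
............#.....#........
............###..###.......
............####.###.......
............#######........
............###............
............##.............
..........###..............
..........###..............
..........##...............
...........................
...........................
...........................
t 19.35 tcp [ 0.5945 -0.1134  0.2193] head -90.64 shift [ 0.1391 -0.0005 -0.0975] turn 0 F [ 0.3 -4.4 -1.9] M [-1.98  0.05  0.05] open 0.0155
```

The pull dropped from about 8 N to 4–5 N after TCP travel of about 81 mm, probably the catch. I'll feel for the buffer.

```bash
python3 -m inch '[[-0.0016,0,0.0011,0,-1],[-0.0016,0,0.0011,0,-1]]' | grep -E 'pos|contact'; python3 -m inch '[[-0.0016,0,0.0011,0,-1],[-0.0016,0,0.0011,0,-1]]' | grep -E 'pos|contact'
```

```text
tool_pos: [0.5945, -0.1123, 0.2187]
contact_force: [0.5, -4.4, -2.2]
tool_pos: [0.5946, -0.1111, 0.2181]
contact_force: [-0.3, -1.1, -2.0]
```

```bash
python3 -m inch '[[-0.0016,0,0.0011,0,-1],[-0.0016,0,0.0011,0,-1]]' | grep -E 'pos|contact'; python3 -m inch '[[-0.0016,0,0.0011,0,-1],[-0.0016,0,0.0011,0,-1]]' | grep -E 'pos|contact'
```

```text
tool_pos: [0.5946, -0.1104, 0.2175]
contact_force: [0.4, -2.4, -1.7]
tool_pos: [0.5946, -0.11, 0.2171]
contact_force: [0.3, -3.3, -1.8]
```

```bash
python3 -m inch '[[-0.0016,0,0.0011,0,-1],[-0.0016,0,0.0011,0,-1]]' | grep -E 'pos|contact'; python3 -m inch '[[-0.0016,0,0.0011,0,-1],[-0.0016,0,0.0011,0,-1]]' | grep -E 'pos|contact'
python3 - <<'E'
from h import *
c=r.get_calibration('scene'); im=r.read_camera('scene')[:,:,::-1].copy()
h=cv2.cvtColor(im,cv2.COLOR_BGR2HSV); m=cv2.inRange(h,(12,110,70),(32,255,255))[190:212,205:235]
print('\n'.join(''.join('#' if v else '.' for v in row) for row in m))
rows([.594,-.1829,.2681])
E
```

```text
tool_pos: [0.5946, -0.1092, 0.2166]
contact_force: [-0.4, -3.7, -1.8]
tool_pos: [0.5946, -0.1083, 0.216]
contact_force: [0.5, -3.9, -1.4]
..............................
..............................
..............................
..............................
..............................
..............................
..............................
..............#...............
.............##...............
..............##...##.........
..............###..##.........
..............#######.........
..............#######.........
..............##...#..........
..............#...............
............###...............
...........###................
............#.................
..............................
..............................
..............................
..............................
t 20.9 tcp [ 0.5946 -0.1083  0.216 ] head -90.63 shift [ 0.1492 -0.0004 -0.1042] turn 0 F [-1.2 -3.9 -2. ] M [-1.56  0.03  0.06] open 0.0157
```

```bash
python3 -m inch '[[-0.0016,0,0.0011,0,-1],[-0.0016,0,0.0011,0,-1]]' | grep -E 'pos|contact'; python3 -m inch '[[-0.0016,0,0.0011,0,-1],[-0.0016,0,0.0011,0,-1]]' | grep -E 'pos|contact'; python3 -m inch '[[-0.0016,0,0.0011,0,-1],[-0.0016,0,0.0011,0,-1]]' | grep -E 'pos|contact'
```

```text
tool_pos: [0.5946, -0.1074, 0.2154]
contact_force: [-0.1, -3.9, -2.7]
tool_pos: [0.5946, -0.1069, 0.2149]
contact_force: [0.2, -4.0, -1.7]
tool_pos: [0.5946, -0.1064, 0.2144]
contact_force: [0.3, -6.9, -3.0]
```

```bash
python3 -m inch '[[-0.0012,0,0.0008,0,-1],[-0.0012,0,0.0008,0,-1],[-0.0012,0,0.0008,0,-1]]' | grep -E 'pos|contact'
```

```text
tool_pos: [0.5946, -0.1062, 0.2141]
contact_force: [-1.2, -8.6, -1.8]
```

```bash
python3 -m inch '[[-0.0012,0,0.0008,0,-1],[-0.0012,0,0.0008,0,-1],[-0.0012,0,0.0008,0,-1],[-0.0012,0,0.0008,0,-1]]' | grep -E 'pos|contact'
```

```text
tool_pos: [0.5946, -0.1059, 0.2138]
contact_force: [1.1, -9.8, -2.2]
```

It's rising steeply near 92 mm, either the catch ramp or the buffer. I'll ease back up 6 mm. If the sash is caught the pull goes to zero, if not it follows.

```bash
python3 -m inch '[[0.0016,0,-0.0011,0,-1],[0.0032,0,-0.0022,0,-1],[0.0049,0,-0.0034,0,-1],[0.0065,0,-0.0046,0,-1],[0.0065,0,-0.0046,0,-1]]' | grep -E 'pos|contact';python3 -m inch '[[0.0016,0,-0.0011,0,-1],[0.0032,0,-0.0022,0,-1],[0.0032,0,-0.0022,0,-1]]' | grep -E 'pos|contact'; python3 -m inch '[[0.0016,0,-0.0011,0,-1],[0.0032,0,-0.0022,0,-1],[0.0032,0,-0.0022,0,-1]]' | grep -E 'pos|contact'
```

```text
tool_pos: [0.5946, -0.1077, 0.2158]
contact_force: [-0.5, -3.5, -2.0]
tool_pos: [0.5946, -0.1096, 0.217]
contact_force: [-0.1, -2.6, -1.9]
tool_pos: [0.5947, -0.1109, 0.2181]
contact_force: [-0.3, 0.3, -1.8]
```

```bash
python3 -m inch '[[0.0016,0,-0.0011,0,-1],[0.0032,0,-0.0022,0,-1],[0.0049,0,-0.0034,0,-1],[0.0049,0,-0.0034,0,-1],[0.0049,0,-0.0034,0,-1]]' | grep -E 'pos|contact'
python3 - <<'E'
from h import *
c=r.get_calibration('scene'); im=r.read_camera('scene')[:,:,::-1].copy()
h=cv2.cvtColor(im,cv2.COLOR_BGR2HSV); m=cv2.inRange(h,(12,110,70),(32,255,255))[192:212,210:232]
print('\n'.join(''.join('#' if v else '.' for v in row) for row in m))
rows([.594,-.1829,.2681])
E
```

```text
tool_pos: [0.5946, -0.1136, 0.2198]
contact_force: [0.7, 0.2, -1.9]
......................
......................
......................
......................
......................
........#.............
........#....##.......
........##....#.......
........###...##......
........####.###......
........######........
........###...........
........#.............
......###.............
......##..............
......##..............
......................
......................
......................
......................
t 24.575 tcp [ 0.5945 -0.1136  0.2197] head -90.64 shift [ 0.1386 -0.0005 -0.0967] turn 0 F [-0.  -0.1 -2.5] M [0.03 0.09 0.04] open 0.0155
```

The force stays at zero over 3 mm of retreat with the ring still at about 86 mm of travel, so the catch holds. The hook is now loose and centred, so I lift it straight out.

```bash
python3 -m inch '[[0,0,-0.005,0,-1],[0,0,-0.01,0,-1],[0,0,-0.015,0,-1],[0,0,-0.02,0,-1],[0,0,-0.02,0,-1]]' | grep -E 'pos|contact'; python3 -m inch '[[0,0,-0.006,0,-1],[0,0,-0.012,0,-1],[0,0,-0.018,0,-1],[0,0,-0.024,0,-1],[0,0,-0.03,0,-1],[0,0,-0.04,0,-1],[0,0,-0.06,0,-1],[0,0,-0.06,0,-1]]' | grep -E 'pos|contact';  python3 - <<'E'
from h import *
c=r.get_calibration('scene'); im=r.read_camera('scene')[:,:,::-1].copy()
h=cv2.cvtColor(im,cv2.COLOR_BGR2HSV); m=cv2.inRange(h,(12,110,70),(32,255,255))[192:212,210:232]
print('\n'.join(''.join('#' if v else '.' for v in row) for row in m))
rows([.5012,.2054,.34],-95.58)
E
```

```text
tool_pos: [0.5947, -0.1136, 0.2301]
contact_force: [-0.6, 0.4, -1.5]
tool_pos: [0.5952, -0.1136, 0.2611]
contact_force: [0.2, -0.2, -2.0]
......................
......................
......................
......................
......................
........#####.........
........##.####.......
........####..#.......
........####..##......
........####..##......
........####..........
........###...........
.......##.............
......###.............
......##..............
.......#..............
......................
......................
......................
......................
t 26.25 tcp [ 0.5949 -0.1135  0.2604] head -90.64 shift [-0.6358  0.1942 -0.1593] turn 0.11 F [-0.1  0.  -2.7] M [0.08 0.09 0.01] open 0.0156
```

```bash
python3 -m inch '[[0,0,-0.06,0,-1],[0,0,-0.12,0,-1],[-0.04,0.01,-0.159,0.03,-1],[-0.12,0.03,-0.159,0.06,-1],[-0.2,0.06,-0.159,0.11,-1],[-0.28,0.085,-0.159,0.11,-1],[-0.36,0.11,-0.159,0.11,-1],[-0.44,0.135,-0.159,0.11,-1],[-0.52,0.16,-0.159,0.11,-1],[-0.58,0.18,-0.159,0.11,-1],[-0.62,0.19,-0.159,0.11,-1],[-0.636,0.194,-0.159,0.11,-1]]' >/dev/null;  python3 -m inch '[[0,0,0,0,-1],[0,0,0,0,-1]]' >/dev/null
python3 - <<'E'
from h import *
import json
rows([.5012,.2054,.12],-95.58)
c=r.get_calibration('wrist'); w=r.read_camera('wrist')[:,:,::-1]; cv2.imwrite('pics/w9.png',w)
json.dump({k:np.array(v).tolist() for k,v in c.items()},open('w9.json','w'))
E
```

```text
t 28.0 tcp [0.5013 0.2048 0.3392] head -95.63 shift [-1.400e-03  3.000e-04  4.384e-01] turn -0.001 F [ 1.1 -0.4 -1.5] M [ 0.07  0.09 -0.02] open 0.0154
```

```bash
python3 -m inch '[[-0.001,0,0.06,0,-1],[-0.001,0,0.14,0,-1],[-0.001,0,0.22,0,-1],[-0.001,0,0.3,0,-1],[-0.001,0,0.37,0,-1],[-0.001,0,0.42,0,-1],[-0.001,0,0.44,0,-1],[-0.001,0,0.44,0,-1],[-0.001,0,0.44,0,-1]]' | grep -E 'pos|contact'
python3 - <<'E'
from h import *
rows([.5012,.2054,.0665],-95.58)
a,b=cv2.imread('pics/wrist3.png'),cv2.imread('pics/w9.png')
for q in (a,b):
    h=cv2.cvtColor(q,cv2.COLOR_BGR2HSV)[:,318:328,1].mean(1); print(np.where(h[60:180]>90)[0][:1]+60, np.round(h[96:140:2]).astype(int))
w=r.read_camera('wrist')[:,:,::-1]; s=r.read_camera('side')[:,:,::-1]
cv2.imwrite('pics/c10.png',np.hstack([w[0:300,170:470],cv2.resize(s[210:310,240:340],(300,300),interpolation=cv2.INTER_CUBIC)]))
E
```

```text
tool_pos: [0.5019, 0.2063, 0.1205]
contact_force: [0.5, -0.6, -1.4]
t 29.175 tcp [0.5019 0.2063 0.1205] head -95.59 shift [0.0021 0.0014 0.1079] turn -0.0 F [ 0.5 -0.6 -1.4] M [ 0.08  0.09 -0.01] open 0.0154
[105] [  8   8   8  12  83 122 120 120 120 120 120 120 121 120 120 121 121 120
 122  98  89  81]
[104] [  6   6   5  17 141 125 128 127 125 125 124 124 126 125 126 126 126 124
 124  98  89  82]
```

View pics/c10.png

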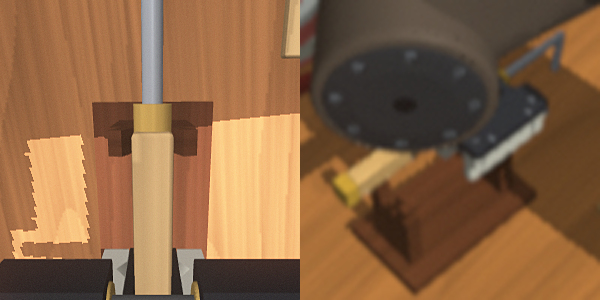

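The pole hasn't shifted in the hand (ferrule at row 104, before 105) and is centred over the front notch, rod at column 152 and post at about 154. I'll lay it in.

```bash
python3 -m inch '[[0.001,0.001,0.02,0,-1],[0.001,0.001,0.04,0,-1],[0.001,0.001,0.06,0,-1],[0.001,0.001,0.075,0,-1],[0.001,0.001,0.085,0,-1],[0.001,0.001,0.095,0,-1],[0.001,0.001,0.095,0,-1]]' | grep -E 'pos|contact'; python3 -m inch '[[0,0,0.005,0,-1],[0,0,0.01,0,-1],[0,0,0.012,0,-1],[0,0,0.012,0,-1],[0,0,0.012,0,-1]]' | grep -E 'pos|contact'
```

```text
tool_pos: [0.5005, 0.2054, 0.0714]
contact_force: [-0.7, -0.8, -1.5]
tool_pos: [0.5007, 0.2056, 0.0665]
contact_force: [-3.5, -0.9, 5.2]
```

```bash
python3 -m inch '[[0,0,0,0,0],[0,0,0,0,0],[0,0,0,0,0],[0,0,0,0,0],[0,0,0,0,0.8],[0,0,0,0,0.8],[0,0,0,0,0.8],[0,0,0,0,0.8],[0,0,0,0,0.8]]' | grep -E 'pos|contact|open'; python3 -m inch '[[0,0,-0.03,0,0.8],[0,0,-0.08,0,0.8],[0,0,-0.16,0,0.8],[0,0,-0.24,0,0.8],[0,0,-0.31,0,0.8],[0,0,-0.31,0,0.8],[0,0,-0.31,0,0.8]]' | grep -E 'pos|contact|open'
python3 - <<'E'
from h import *
rows([.5,.2,.22])
w=r.read_camera('wrist')[:,:,::-1]; c=r.get_calibration('wrist'); w1=cv2.imread('pics/w1.png')
for q in (w1,w):
    h=cv2.cvtColor(np.ascontiguousarray(q),cv2.COLOR_BGR2HSV); m=cv2.inRange(h,(15,60,150),(30,200,255))
    for rr in (120,140,180,220,260,285): x=np.where(m[rr,300:345])[0]; print(rr,x.min()+300 if len(x) else None,x.max()+300 if len(x) else None,len(x),end=' | ')
    g=h[:,318:328,1].mean(1); print('ferr',np.where(g[60:180]>90)[0][0]+60)
s=r.read_camera('scene')[:,:,::-1].copy(); h=cv2.cvtColor(s,cv2.COLOR_BGR2HSV); m=cv2.inRange(h,(12,110,70),(32,255,255))[192:212,210:232]; ys,xs=np.where(m); print('ring',xs.min()+210,xs.max()+210,ys.min()+192,ys.max()+192)
a=cv2.imread('pics/scene0.png').astype(int); d=np.abs(a-s).max(2)>40; d[:,:]=d; n,l,st,ce=cv2.connectedComponentsWithStats(d.astype(np.uint8)); print(st[1:][st[1:,4]>25].tolist())
E
```

```text
tool_pos: [0.5006, 0.2055, 0.0658]
contact_force: [-0.7, 0.7, -0.8]
opening: 0.0785
tool_pos: [0.5003, 0.2054, 0.2212]
contact_force: [0.3, 0.1, -0.6]
opening: 0.0787
t 32.775 tcp [0.5003 0.2054 0.2212] head -95.59 shift [ 0.0109 -0.0004  0.0024] turn 0 F [ 0.3  0.1 -0.6] M [-0.02  0.12  0.02] open 0.0787
120 313 330 18 | 140 313 330 18 | 180 314 330 17 | 220 315 330 16 | 260 315 344 24 | 285 303 343 22 | ferr 101
120 313 330 18 | 140 313 330 18 | 180 314 330 17 | 220 314 331 18 | 260 300 344 28 | 285 304 342 23 | ferr 101
ring 216 225 197 207
[[121, 0, 327, 157, 20203], [133, 95, 21, 21, 225], [162, 109, 15, 29, 246], [124, 111, 13, 15, 121], [136, 126, 6, 14, 45], [292, 128, 13, 28, 205], [328, 144, 27, 24, 366], [353, 158, 30, 42, 757], [170, 172, 106, 98, 3747], [325, 182, 25, 42, 489], [283, 185, 13, 11, 86], [66, 196, 75, 66, 1129], [277, 198, 11, 17, 129], [165, 204, 26, 20, 140], [132, 213, 16, 22, 150], [267, 215, 12, 8, 41], [288, 216, 15, 6, 72], [177, 224, 230, 125, 8650], [40, 266, 112, 57, 2538]]
```

The pole lies in the wrist view exactly as it did at the start (ferrule row 101, columns 313–330). The ring is still held at columns 218–225, and the hand is clear.

```bash
python3 -c "
from workcell import r
print(r.finish_job())"
```

```text
the job is handed in; nothing more can be done
None
```

I pulled the sash down with the hook to about 86 mm of travel, where its catch holds it, then unhooked the pole, laid it back in its dark cradle and handed the job in; no verdict came back, and I didn't separately check that the tins, mug, brush, jar and ruler stayed put.

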